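Re-index the spindle stand and lay the spindle in it

ROBOT

A 6-joint arm with a two-finger parallel gripper is mounted at the origin on a cart in front of the work surface, level with it; the furniture and walls round the work are solid. World frame = base frame: x ahead of the robot, y to its left, z up, the work surface at z = 0. Lengths are in mm, angles in rad, forces in N, time in s.
With the tool pointing down it reaches from about 275 to 750 mm from the base axis. Payload 10.2 kg.
Tool frame: the origin (TCP) lies at the very end of the fingers, on their centre line; the grasp point (between the pads) lies 19 mm behind it; z points along the fingers, x is the direction in which the jaws open and shut, and the axes are right-handed (so a half turn about z gives the same grasp; the last joint's range is limited). The gripper opens to 85 mm and grips with 20 to 120 N. Pads are 22 mm wide; open, the fingers measure 114 mm over their backs; the gripper's body (76 mm by 85 mm) begins 54 mm behind the grasp point. The pads swing forward as they close: fully open they stand 13 mm farther back than shut.
Start: joints at [-1.452, 0.313, 1.498, -0, 1.331, -0.223], TCP at [175.959, -494.641, 231.294] pointing down, gripper open.
Joint ranges: [-2.94, 2.94], [-0.97, 2.17], [0.19, 2.56], [-1.23, 4.37], [0.02, 3.11], [-2.88, 2.88]. Speed limits (rad/s): [2.39, 2.39, 3.01, 3.14, 3.14, 3.14].

INTERFACE

Orientations are given as a unit quaternion [w, x, y, z].
In Python, from rig import ctrl, cams gives the robot as it stands.
- The arm moves only by the tool play_rows, never from a script. Its argument "steps" is a list of rows, each a list of 2 entries, a list of its own where there are three numbers: the shift along the tool's x, y, z normalised to -1 to 1, where 1 is 0.75 m, then the turn, a rotation vector about the tool's x, y, z normalised to -1 to 1, where 1 is 45 degrees. A call has 1 to 20 rows; each row shifts and turns the commanded pose from where the row before left it, along the tool's axes as they then stand; what a row does not reach is not made up. A row lasts 1/10 s, in which the tool goes at most 50 mm and 8.59 degrees, less where a joint would pass 70% of its speed; a pose out of reach is approached as far as the arm can. A call with a number of a shift or a turn outside -1 to 1 is refused whole. A call with a gripper value outside its range is refused whole. "grip" is the closure, from 0 (fully open) to 1 (shut), set as the call begins (left out, the last holds). The fingers move at their own pace and stop on an object; "squeeze" is the grip in N (left out, the last holds). Time passes only in rows, so rows that do not move let the fingers close. It gives the time, the measured TCP pose, the force and the opening at its end, in the units of the state.
- ctrl.sense(): the state, without advancing time (a new reading comes with each control period).
- cams.capture(name): name is "scene" or "top" or "wrist"; returns the picture (384x512x3 uint8, red, green, blue); there is no depth.
- cams.camera_info(name): a dict with "fx", "fy", "cx", "cy" (pixels), "xyz" and "attitude" of the camera in the world. Camera axes: x right, y up, looking along -z (the intrinsics and any distortion apply to the point x, -y, -z); pixel columns grow to the right and rows downward; lengths in mm; the calibration is good to about 2 mm. A picture is of the moment at which its call begins: read the wrist's pose just before it. camera_info takes no time and is no camera call; for the wrist camera it gives the pose at the moment of the call.
- ctrl.finish_job(): hands the job in, once; it reports no verdict.
Trained networks look in the newest picture that a camera, given by its name, has taken for a name from the list of things; names that differ only in an ending like _2 or _b are one class to them, and where a whole thing is asked for, a point or a joint stands for the part that bears it (a point fixed in the world has none). Each returns a list of dicts, best first, with "p" (0 to 1); they miss things now and then, are a little off and sometimes report something else, mostly with a low value. They report only what shows in the picture. A call takes as long as a camera call.
- cams.search_frame(camera, thing): "rect" ([centre column, centre row, width, height] in pixels, round what is visible of it).
- cams.tip_of(camera, thing): "pixel" ([column, row] in pixels: a listed point, or the origin of a listed thing).
The state is a dict: "time_s": time; "joints": joint angles; "dq": joint speeds; "tau": joint torques, N m; "eef_pos": TCP position; "ee_rot": TCP orientation; "force": force on the tool from outside, world axes, zero at the start; "wrist_torque": the same for the moment, N m; "grip_width": opening from 0.0 (shut) to 1.0 (fully open).
Only numpy, scipy, OpenCV 4.12 (cv2) and the standard library are available. Lean on these libraries where they do the work, as an engineer would, in place of code of your own. Each camera call takes 0.05 s, during which the arm holds its last target.

TASK

The sliding rest of the spindle stand is set too far in for the long turned spindle that lies in front of it. Pull up the rest's spring plunger, slide the rest outward, away from the fixed saddle, by two holes and let the pin snap fully home in that hole; feel for the hole, never forcing the sleeve against the pin. Then lay the spindle gently in the two saddles, between the two end plates, let go, and leave everything else on the bench where it is.

Things in the scene. Friction and masses are not known exactly. Their poses are not given: they have to be found in the camera images.
- stand: Grey steel stand bolted to the bench, 560 mm long, lying left to right before the robot. Origin on the bench below where the spindle's middle belongs; z up, y along the tube toward the fixed saddle (the robot's left), x away from the robot. Feet with bolts at y = +195 and -327 mm, 76 mm wide, 36 mm long. Inner end of the stand is +y; outward for the sliding rest is -y.
- fixed_saddle (a point): Middle of the rubber pad of the fixed saddle, 140 mm from the stand's origin toward +y, 79 mm above the bench. Both saddles are flat-bottomed U shapes, 26 mm long, 59 mm wide between the cheeks, flaring to about 76 mm at the top (108 mm above the bench); 92 mm wide over all.
- fixed_plate (a point): Middle of the inner face of the fixed end plate (50 mm wide, upright, top 118 mm above the bench), 185 mm from the stand's origin toward +y.
- index_tube: 30 x 30 mm square steel tube of the stand, fixed to it, same origin and axes. Its top, 60 mm above the bench, has five 10 mm holes in a row along its middle, drilled by hand about 25 mm apart: outward from the hole the pin starts in, the next is 20 to 30 mm and the second 45 to 55 mm away, a last one 20 to 30 mm beyond it. Between the holes it is plain.
- slide_rest: Sliding rest: a 42 x 42 mm grey sleeve, 146 mm long, on the tube (top 66 mm above the bench), with saddle, end plate and spring plunger. Slides only along the stand's y (-y = outward), friction 1.5 to 2.5 N, stops about 85 mm outward of the start. Origin at bench level below the plunger's axis; axes as the stand's.
- rest_saddle (a point): Middle of the rubber pad of the sliding rest's saddle, 79 mm above the bench, 113 mm from the plunger's axis toward +y.
- rest_plate (a point): Middle of the inner face of the sliding rest's end plate (50 mm wide, top 118 mm above the bench), 68 mm from the plunger's axis toward +y. At the right hole the two end plates are 370 mm apart.
- plunger: Spring plunger: black ribbed upright knob, 26 mm across, 20 mm tall, on an 8 mm pin with a slightly chamfered flat nose; origin mid-knob. Moves only up and down on the rest: origin 101 mm above the bench with the pin home in a hole (as at the start), 109 mm riding on plain tube, 116 mm fully up. Below the knob a 28 mm nut and 20 mm barrel reach up to 89 mm.
- pin_nose (a point): Nose of the pin: 52 mm above the bench when home, 60 mm when riding on the tube. The spring presses down with 4.5 N home, 7 N riding. It drops in only when within about 1 mm of a hole. Riding, the rest takes about 3 to 5 N to push; with the pin home it stands fast, with about 1 mm of play. The pin bends if loaded against the tube by more than 20 N.
- spindle: Brown turned spindle, 360 mm long, 51 mm thick, 0.35 to 0.6 kg, acting like a 51 x 51 mm bar, lying on the bench in front of the stand. Origin at the middle of its underside, y along its length, z up. Grasp it across its middle, about 28 mm above its underside. Laid in the saddles its origin is 79 mm above the bench, above the stand's origin.
- loop_tool: Bystander: wire loop tool with a wooden handle, 179 mm long, lying at the left front; origin under its middle.
- turned_part: Bystander: white turned part, 56 mm thick and 102 mm tall, standing at the left; origin under its middle.
- packing_block: Bystander: wooden packing block 45 x 60 x 22 mm, lying at the left; origin under its middle.
- glaze_jar: Bystander: closed glaze jar, 54 mm thick and 70 mm tall, standing at the left; origin under its middle.
- flat_brush: Bystander: flat brush, 171 mm long, lying just behind the stand; origin under its middle.

How it is judged:
By the outcome, as a careful person would: the job done as asked, in the order asked, and still so for the second after the job is handed in, with the robot touching nothing.
It also fails if it takes over 61 s, if anything falls off the work surface, if the arm or the gripper's body presses on something with over 40 N, if the wrist force passes 120 N, or if a joint passes its speed limit or range.

## Working session

There is one attempt and no reset: what is moved stays moved. The work goes in short steps, Python scripts to look and compute and a tool call to move; the robot and the scene stay as the last step left them, time stands still between calls to the robot, and variables do not carry over. Pictures are saved under pics/ and viewed, and the job is handed in when it is done.

Besides the shell and the picture viewer there is one more tool, called after "Request:" as name(argument=value, ...), one argument or row to a line, values as JSON. play_rows: Moves the arm, as the interface text tells. Its arguments: {"type":"object","properties":{"steps":{"type":"array"},"grip":{"type":"number"},"squeeze":{"type":"number"}},"required":["steps"]}

```bash
ls; mkdir -p pics
python3 - <<'E'
from rig import ctrl,cams
import cv2
s=ctrl.sense();print(s)
for n in ("scene","top"):
    im=cams.capture(n);cv2.imwrite(f"pics/{n}0.png",im[:,:,::-1]);print(n,cams.camera_info(n))
    for t in ["stand","fixed_saddle","fixed_plate","slide_rest","rest_saddle","rest_plate","plunger","spindle"]:
        print(t,[(round(d["p"],2),[round(v,1) for v in d["pixel"]]) for d in cams.tip_of(n,t)[:2]])
print(ctrl.sense()["time_s"])
E
```

```text
pics
{'time_s': 0.0, 'joints': array([-1.45243653e+00,  3.13459254e-01,  1.49846008e+00, -5.75775964e-06,
        1.33096874e+00, -2.23402979e-01]), 'dq': array([-0.00040042, -0.00048257, -0.00023689,  0.00218047, -0.00128009,
        0.00026561]), 'tau': array([ 5.64650713e-05, -4.12265539e+01, -2.59741294e+01, -1.96023780e-04,
        4.14313894e-03, -1.85411733e-05]), 'eef_pos': array([ 175.90737861, -494.37922566,  230.72167587]), 'ee_rot': array([-4.79542874e-04,  8.17052376e-01, -5.76563089e-01, -4.35403839e-04]), 'force': array([-0.08635204,  0.59754678, -0.11182169]), 'wrist_torque': array([0.00589664, 0.06968534, 0.02194457]), 'grip_width': 0.9986401240060466}
scene {'fx': 376.17207152452403, 'fy': 376.17207152452403, 'cx': 256.5816867317918, 'cy': 188.85416917579178, 'xyz': array([ 53.81527301, 897.15786939, 620.86851498]), 'attitude': array([-0.2406944 , -0.13099981,  0.4841645 ,  0.83095727])}
stand [(0.69, [259.9, 191.9])]
fixed_saddle [(0.83, [225.1, 183.8])]
fixed_plate [(0.69, [300.4, 144.1]), (0.66, [213.0, 183.5])]
slide_rest [(0.78, [296.7, 169.0])]
rest_saddle [(0.82, [276.9, 158.6]), (0.34, [189.9, 273.8])]
rest_plate [(0.58, [289.7, 151.6])]
plunger [(0.45, [296.1, 142.9])]
spindle [(0.76, [316.0, 196.7])]
top {'fx': 404.884879003957, 'fy': 404.884879003957, 'cx': 262.0105255271029, 'cy': 195.95046521176093, 'xyz': array([ 386.97037527,  154.48604519, 1242.14815679]), 'attitude': array([-0.69788384, -0.02737757,  0.07816033,  0.71140676])}
stand [(0.57, [291.8, 183.6])]
fixed_saddle [(0.66, [248.0, 166.4])]
fixed_plate [(0.71, [233.3, 165.6])]
slide_rest [(0.6, [353.4, 198.5])]
rest_saddle [(0.95, [328.7, 183.1]), (0.51, [196.1, 210.8])]
rest_plate [(0.66, [342.1, 184.5])]
plunger []
spindle [(0.83, [308.2, 244.2])]
0.9
```

View pics/top0.png

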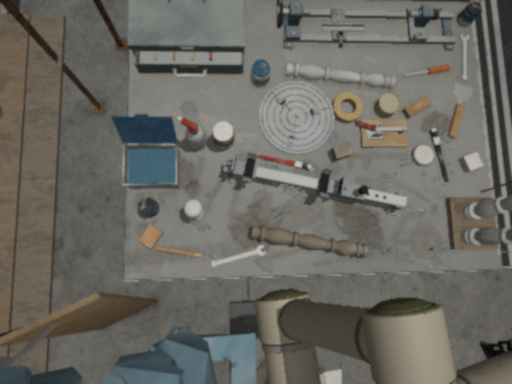

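View pics/scene0.png

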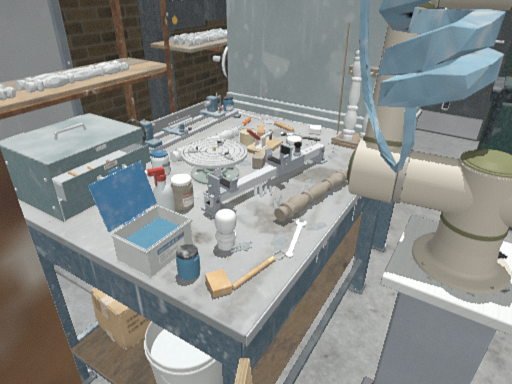

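```bash
cat > h.py <<'E'
import numpy as np
from scipy.spatial.transform import Rotation as R
def rot(q): return R.from_quat([q[1],q[2],q[3],q[0]])
def unproj(ci,px,z):
    d=np.array([(px[0]-ci["cx"])/ci["fx"],-(px[1]-ci["cy"])/ci["fy"],-1.])
    w=rot(ci["attitude"]).apply(d); o=np.array(ci["xyz"]); return o+w*(z-o[2])/w[2]
def proj(ci,p):
    c=rot(ci["attitude"]).inv().apply(np.array(p)-ci["xyz"]); 
    return np.array([ci["cx"]+ci["fx"]*c[0]/-c[2], ci["cy"]-ci["fy"]*c[1]/-c[2]])
E
python3 - <<'E'
from rig import ctrl,cams
from h import *
T=cams.camera_info("top");S=cams.camera_info("scene")
for n,a,b,z in [("stand",[291.8,183.6],[259.9,191.9],0),("fsad",[248,166.4],[225.1,183.8],79),("fpl",[233.3,165.6],[213,183.5],100),("slide",[353.4,198.5],[296.7,169],0),("rsad",[328.7,183.1],[276.9,158.6],79),("rpl",[342.1,184.5],[289.7,151.6],100),("plg",[0,0],[296.1,142.9],101),("spin",[308.2,244.2],[316,196.7],0)]:
    print(n,unproj(T,a,z).round(1),unproj(S,b,z).round(1))
E
```

```text
stand [611.4 -32.2   0. ] [597.4 -18.4   0. ]
fsad [649.9 107.5  79. ] [639.2 114.   79. ]
fpl [647.9 150.6 100. ] [646.3 161.9 100. ]
slide [ 561.3 -226.6    0. ] [ 571.3 -235.2    0. ]
rsad [ 597.3 -130.5   79. ] [ 596.5 -124.3   79. ]
rpl [ 588.9 -164.8  100. ] [ 566.4 -157.3  100. ]
plg [1151.   827.4  101. ] [ 581.2 -235.   101. ]
spin [421.2 -76.4   0. ] [430.4 -91.5   0. ]
```

The top picture shows the stand from fixed end (235,167) to the tail (405,203), with the knob near (365,190) and the spindle from (250,233) to (367,249). I'll zoom in, then plan a closer wrist look.

```bash
cat >> h.py <<'E'
def plan(s_pos,s_q,tpos,tyaw_toolx_deg,n):
    """rows for n equal steps; tool-down; toolx yaw target in deg (world)"""
    r=rot(s_q); x=r.apply([1,0,0]); y0=np.degrees(np.arctan2(x[1],x[0]))
    d=(tyaw_toolx_deg-y0+180)%360-180
    # target rotation exact down
    def Rd(yaw):
        c,s=np.cos(np.radians(yaw)),np.sin(np.radians(yaw))
        return R.from_matrix(np.array([[c,s,0],[s,-c,0],[0,0,-1]]))
    rt=Rd(tyaw_toolx_deg); rv=(r.inv()*rt).as_rotvec(degrees=True)
    step=(np.array(tpos)-s_pos)/n; rows=[]; cur=r
    for i in range(n):
        sh=cur.inv().apply(step)/750; rows.append([list(map(float,sh.round(4))),list(map(float,(rv/n/45).round(4)))])
        cur=cur*R.from_rotvec(rv/n,degrees=True)
    print("dyaw",round(d,1),"turn/row",(rv/n).round(2),"mm/row",np.linalg.norm(step).round(1)); 
    import json;print(json.dumps(rows))
E
python3 - <<'E'
from rig import ctrl
from h import *
import cv2
im=cv2.imread("pics/top0.png");c=im[140:270,215:425];cv2.imwrite("pics/top0z.png",cv2.resize(c,None,fx=3.8,fy=3.8,interpolation=cv2.INTER_CUBIC))
s=ctrl.sense()
plan(s["eef_pos"],s["ee_rot"],[500,-190,330],-102.5,12)
E
```

```text
dyaw -32.1 turn/row [0.   0.   2.67] mm/row 38.0
[[[-0.0198, -0.0453, -0.011], [0.0, 0.0, 0.0594]], [[-0.0219, -0.0443, -0.011], [0.0, 0.0, 0.0594]], [[-0.024, -0.0432, -0.011], [0.0, 0.0, 0.0594]], [[-0.0259, -0.0421, -0.011], [0.0, 0.0, 0.0594]], [[-0.0279, -0.0408, -0.011], [0.0, 0.0, 0.0594]], [[-0.0298, -0.0395, -0.011], [0.0, 0.0, 0.0594]], [[-0.0316, -0.038, -0.011], [0.0, 0.0, 0.0594]], [[-0.0333, -0.0365, -0.011], [0.0, 0.0, 0.0594]], [[-0.035, -0.0349, -0.011], [0.0, 0.0, 0.0594]], [[-0.0366, -0.0333, -0.011], [0.0, 0.0, 0.0594]], [[-0.0381, -0.0315, -0.011], [0.0, 0.0, 0.0594]], [[-0.0395, -0.0297, -0.011], [0.0, 0.0, 0.0594]]]
```

View pics/top0z.png

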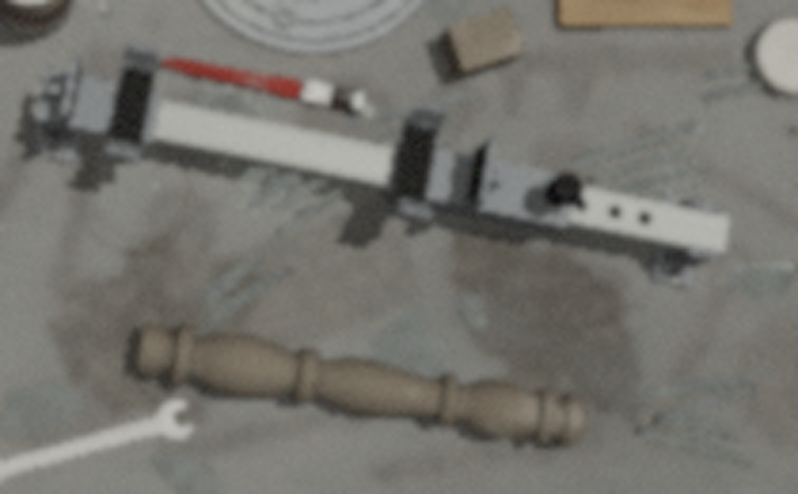

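The knob shows at about (364,190.5) in the top picture, with two tube holes to its right at about (377,195.5) and (385,197). Moving in for a wrist view.

Request:
play_rows(
  steps=[
    [[-0.02, -0.045, -0.011], [0, 0, 0.06]],
    [[-0.022, -0.044, -0.011], [0, 0, 0.06]],
    [[-0.024, -0.043, -0.011], [0, 0, 0.06]],
    [[-0.026, -0.042, -0.011], [0, 0, 0.06]],
    [[-0.028, -0.041, -0.011], [0, 0, 0.06]],
    [[-0.03, -0.039, -0.011], [0, 0, 0.06]],
    [[-0.032, -0.038, -0.011], [0, 0, 0.06]],
    [[-0.033, -0.036, -0.011], [0, 0, 0.06]],
    [[-0.035, -0.035, -0.011], [0, 0, 0.06]],
    [[-0.037, -0.033, -0.011], [0, 0, 0.06]],
    [[-0.038, -0.031, -0.011], [0, 0, 0.06]],
    [[-0.039, -0.03, -0.011], [0, 0, 0.06]],
    [[0, 0, 0], [0, 0, 0]],
    [[0, 0, 0], [0, 0, 0]],
  ],
)

```text
time_s: 2.3
eef_pos: [499.2, -190.1, 330.1]
ee_rot: [-0.0, -0.624, 0.781, 0.0]
force: [-0.7, -0.5, 0.4]
grip_width: 0.999
```

Run:
```python
from rig import ctrl,cams
from h import *
import cv2
s=ctrl.sense();print(s["eef_pos"].round(1),s["joints"].round(2),s["time_s"],s["dq"].round(3))
W=cams.camera_info("wrist");print(W)
im=cams.capture("wrist");cv2.imwrite("pics/w1.png",cv2.resize(im[:,:,::-1],None,fx=1.5,fy=1.5))
for t,z in [("plunger",101),("rest_saddle",79),("rest_plate",100),("fixed_saddle",79),("spindle",0),("stand",0)]:
    for d in cams.tip_of("wrist",t)[:2]: print(t,round(d["p"],2),np.round(d["pixel"],1),unproj(W,d["pixel"],z).round(1))
```

```text
[ 499.2 -190.1  330.1] [-0.58  0.29  1.28 -0.    1.58  1.21] 2.3 [-0.034 -0.006  0.022 -0.002 -0.004 -0.006]
{'fx': 279.0764860171703, 'fy': 279.0764860171703, 'cx': 253.05321950289033, 'cy': 191.23684833075635, 'xyz': array([ 578.67049205, -208.63574801,  473.56795084]), 'attitude': array([-0.61648928,  0.1009818 , -0.12589803,  0.77064475])}
plunger 0.83 [269.5  99.9] [ 571.2 -228.5  101. ]
rest_saddle 0.86 [182.7 102.8] [ 592.8 -114.8   79. ]
rest_plate 0.88 [217.2 101.8] [ 583.5 -163.   100. ]
rest_plate 0.55 [186.8  99.8] [ 594.4 -125.9  100. ]
fixed_saddle 0.65 [18.1 98.9] [646.   99.2  79. ]
spindle 0.73 [201.1 195.7] [435.6 -80.8   0. ]
stand 0.91 [142.4  99.8] [614.3 -34.    0. ]
```

View pics/w1.png

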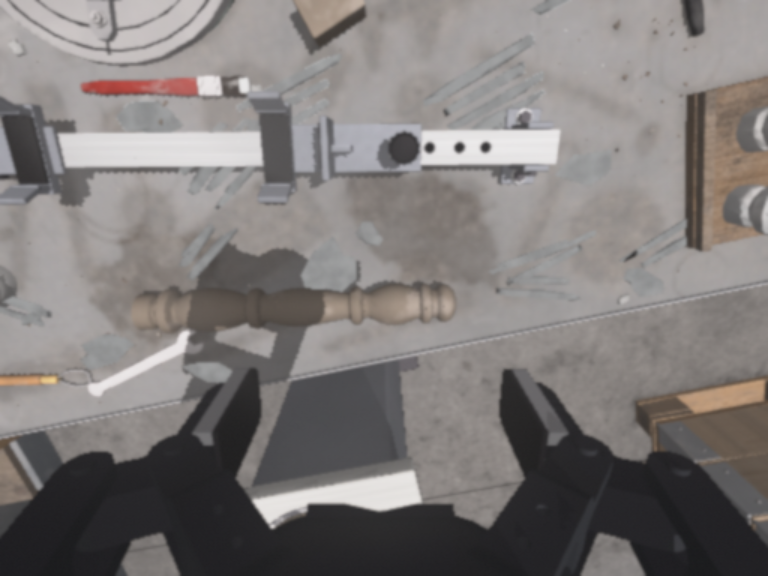

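The wrist view shows the knob at (404,147), holes at about (429,147), (459,147), (486,147), and the rest's end plate at (325,148), in the 1.5× picture. The spindle runs from (131,311) to (456,301).

Run:
```python
import cv2,numpy as np,json
from rig import cams
from h import *
W=cams.camera_info("wrist")
im=cv2.imread("pics/w1.png")
cv2.imwrite("pics/w1z.png",cv2.resize(im[95:215,380:580],None,fx=4,fy=4,interpolation=cv2.INTER_CUBIC))
cv2.imwrite("pics/w1s.png",cv2.resize(im[260:350,110:480],None,fx=2.1,fy=2.1,interpolation=cv2.INTER_CUBIC))
g=cv2.cvtColor(im,cv2.COLOR_BGR2GRAY)
def cen(x0,x1,y0,y1,th):
    m=(g[y0:y1,x0:x1]<th); ys,xs=np.nonzero(m); return (xs.mean()+x0+.5)/1.5-.5,(ys.mean()+y0+.5)/1.5-.5,m.sum()
for n,b,z in [("knob",(385,420,128,168),111),("h1",(422,438,138,157),60),("h2",(450,468,138,157),60),("h3",(476,496,138,157),60)]:
    c=cen(*b,80 if n=="knob" else 110); print(n,np.round(c,1),unproj(W,c,z).round(1))
```

```text
knob [268.4  98.4 691. ] [ 572.8 -228.1  111. ]
h1 [285.9  98.   60. ] [ 567.2 -254.7   60. ]
h2 [305.8  97.9  58. ] [ 561.1 -282.    60. ]
h3 [323.3  97.7  54. ] [ 555.9 -306.1   60. ]
```

View pics/w1z.png

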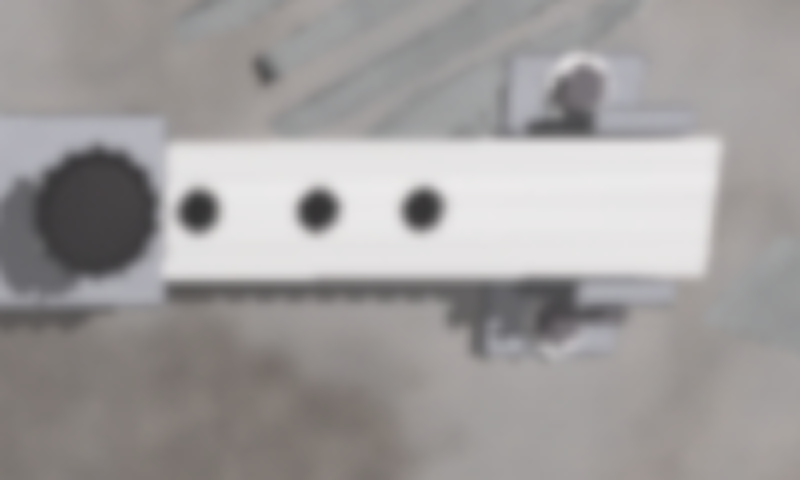

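View pics/w1s.png

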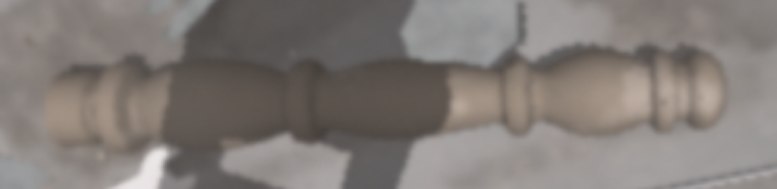

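Run:
```python
from rig import ctrl
from h import *
s=ctrl.sense()
plan(s["eef_pos"],s["ee_rot"],[572.8,-228.1,122],-102.4,7)
```

```text
dyaw 0.5 turn/row [ 0.    0.   -0.07] mm/row 32.0
[[[0.0038, -0.0153, 0.0397], [0.0, 0.0, -0.0015]], [[0.0038, -0.0153, 0.0397], [0.0, 0.0, -0.0015]], [[0.0038, -0.0153, 0.0397], [0.0, 0.0, -0.0015]], [[0.0038, -0.0153, 0.0397], [0.0, 0.0, -0.0015]], [[0.0038, -0.0153, 0.0397], [0.0, 0.0, -0.0015]], [[0.0038, -0.0153, 0.0397], [0.0, 0.0, -0.0015]], [[0.0039, -0.0153, 0.0397], [0.0, 0.0, -0.0015]]]
```

Request:
play_rows(
  steps=[
    [[0.0038, -0.0153, 0.0397], [0, 0, -0.0015]],
    [[0.0038, -0.0153, 0.0397], [0, 0, -0.0015]],
    [[0.0038, -0.0153, 0.0397], [0, 0, -0.0015]],
    [[0.0038, -0.0153, 0.0397], [0, 0, -0.0015]],
    [[0.0038, -0.0153, 0.0397], [0, 0, -0.0015]],
    [[0.0038, -0.0153, 0.0397], [0, 0, -0.0015]],
    [[0.0038, -0.0153, 0.0397], [0, 0, -0.0015]],
    [[0, 0, 0], [0, 0, 0]],
    [[0, 0, 0], [0, 0, 0]],
  ],
  grip=0.4,
  squeeze=20,
)

```text
time_s: 3.55
eef_pos: [573.0, -227.6, 122.5]
ee_rot: [-0.0, -0.627, 0.779, 0.0]
force: [-0.5, -0.4, 0.7]
grip_width: 0.601
```

```bash
cat > look.py <<'E'
import sys
from rig import ctrl,cams
from h import *
import cv2
def look(name,cam="wrist"):
    s=ctrl.sense();print("pos",s["eef_pos"].round(1),"F",s["force"].round(1),"grip",round(s["grip_width"],3),"t",round(s["time_s"],2))
    W=cams.camera_info(cam); im=cams.capture(cam)[:,:,::-1]
    cv2.imwrite(f"pics/{name}.png",cv2.resize(im,None,fx=1.5,fy=1.5)); return s,W,im
E
python3 - <<'E'
from look import *
s,W,im=look("w2")
for t,z in [("plunger",101),("rest_plate",100),("pin_nose",52),("stand",0)]:
    for d in cams.tip_of("wrist",t)[:1]: print(t,round(d["p"],2),np.round(d["pixel"],1),unproj(W,d["pixel"],z).round(1))
print("tcp px",proj(W,s["eef_pos"])*1.5, proj(W,[572.8,-228.1,111])*1.5)
E
```

```text
pos [ 573.  -227.6  122.5] F [-0.5 -0.4  0.7] grip 0.601 t 3.55
plunger 0.97 [252.  231.9] [ 571.  -227.2  101. ]
rest_plate 0.95 [154.2 224.7] [ 589.2 -165.7  100. ]
stand 0.6 [ 52.6 186.1] [613.2 -32.1   0. ]
tcp px [377.76331989 368.47992289] [379.1272759  354.56067604]
```

View pics/w2.png

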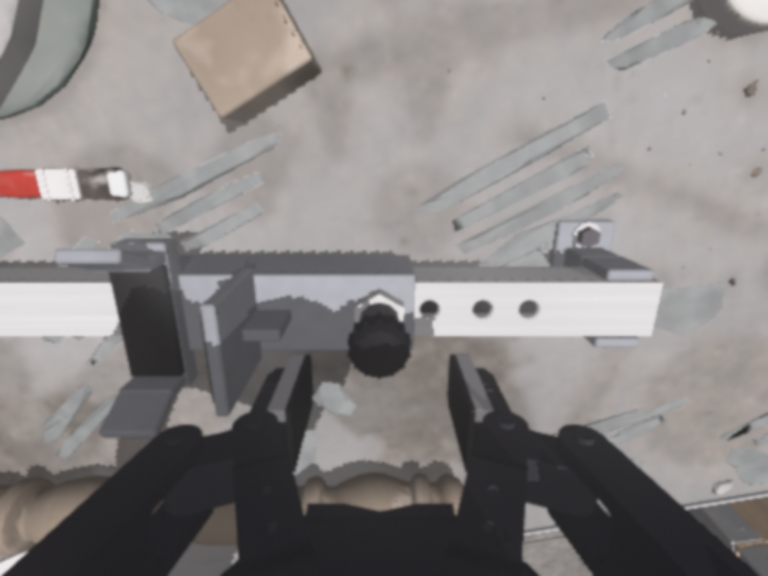

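Knob at (379,345) in this picture, centred between the open fingers, and the plate's rib clear of the left finger. Descending.

Request:
play_rows(
  steps=[
    [[0, 0, 0.016], [0, 0, 0]],
    [[0, 0, 0.016], [0, 0, 0]],
    [[0, 0, 0.016], [0, 0, 0]],
    [[0, 0, 0], [0, 0, 0]],
  ],
)

```text
time_s: 4.2
eef_pos: [572.1, -226.8, 83.3]
ee_rot: [-0.001, -0.627, 0.779, 0.002]
force: [0.7, -0.5, -0.5]
grip_width: 0.598
```

Request:
play_rows(
  steps=[
    [[0, 0, 0], [0, 0, 0]],
    [[0, 0, 0], [0, 0, 0]],
    [[0, 0, 0], [0, 0, 0]],
    [[0, 0, 0], [0, 0, 0]],
  ],
  grip=0.64,
)

```text
time_s: 4.6
eef_pos: [573.3, -227.5, 86.3]
ee_rot: [0.0, -0.627, 0.779, -0.0]
force: [0.1, -1.4, -0.1]
grip_width: 0.358
```

Run:
```python
from look import *
s,W,im=look("w3")
```

```text
pos [ 573.3 -227.5   86.3] F [ 0.1 -1.4 -0.1] grip 0.358 t 4.6
```

View pics/w3.png

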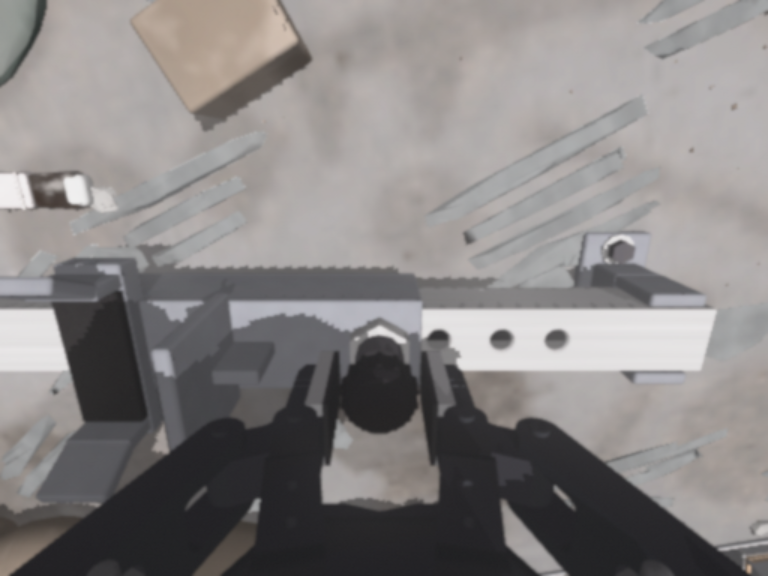

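The knob at (379,395) sits centred between the pads at (330,400) and (428,400). Closing.

Request:
play_rows(
  steps=[
    [[0, 0, 0], [0, 0, 0]],
    [[0, 0, 0], [0, 0, 0]],
    [[0, 0, 0], [0, 0, 0]],
    [[0, 0, 0], [0, 0, 0]],
  ],
  grip=1.0,
  squeeze=35,
)

```text
time_s: 5.05
eef_pos: [573.2, -227.5, 86.2]
ee_rot: [0.0, -0.627, 0.779, -0.0]
force: [-0.8, 0.6, 4.7]
grip_width: 0.283
```

Request:
play_rows(
  steps=[
    [[0, 0, -0.0065], [0, 0, 0]],
    [[0, 0, -0.0065], [0, 0, 0]],
    [[0, 0, -0.0053], [0, 0, 0]],
    [[0, 0, 0], [0, 0, 0]],
    [[0, 0, 0], [0, 0, 0]],
  ],
)

```text
time_s: 5.55
eef_pos: [573.1, -227.4, 99.2]
ee_rot: [0.0, -0.627, 0.779, 0.0]
force: [5.0, -2.5, -8.7]
grip_width: 0.28
```

Run:
```python
from look import *
s,W,im=look("w4")
```

```text
pos [ 573.1 -227.4   99.2] F [ 5.  -2.5 -8.7] grip 0.28 t 5.55
```

View pics/w4.png

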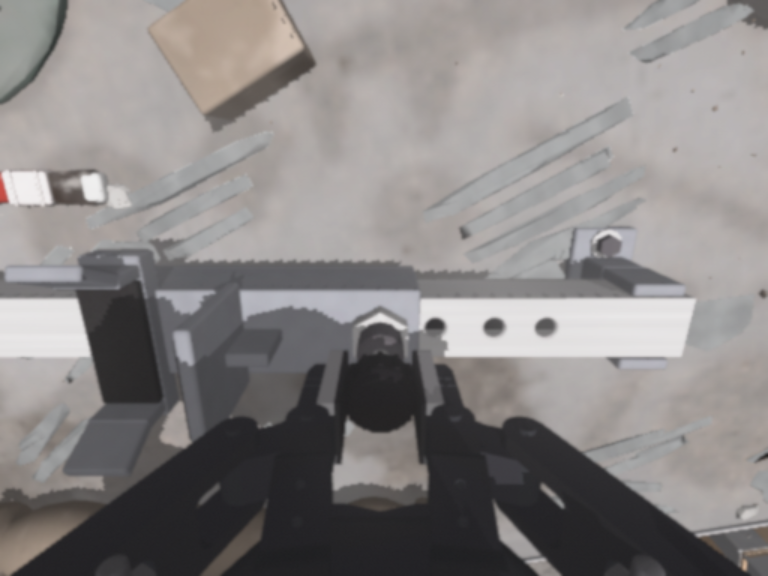

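Knob lifted: the pin's load on the tool is −8.7 N, matching the spring at 13 mm up. Now slide outward, slowly.

Request:
play_rows(
  steps=[
    [[0.002, -0.001, 0], [0, 0, 0]],
    [[0.003, 0, 0], [0, 0, 0]],
    [[0.004, 0, 0], [0, 0, 0]],
    [[0.004, 0, 0], [0, 0, 0]],
  ],
)

```text
time_s: 6.0
eef_pos: [571.1, -237.0, 99.1]
ee_rot: [-0.0, -0.627, 0.779, 0.001]
force: [-1.3, 2.1, -9.0]
grip_width: 0.277
```

Run:
```python
from look import *
s,W,im=look("w5")
```

```text
pos [ 571.1 -237.    99.1] F [-1.3  2.1 -9. ] grip 0.277 t 6.0
```

View pics/w5.png

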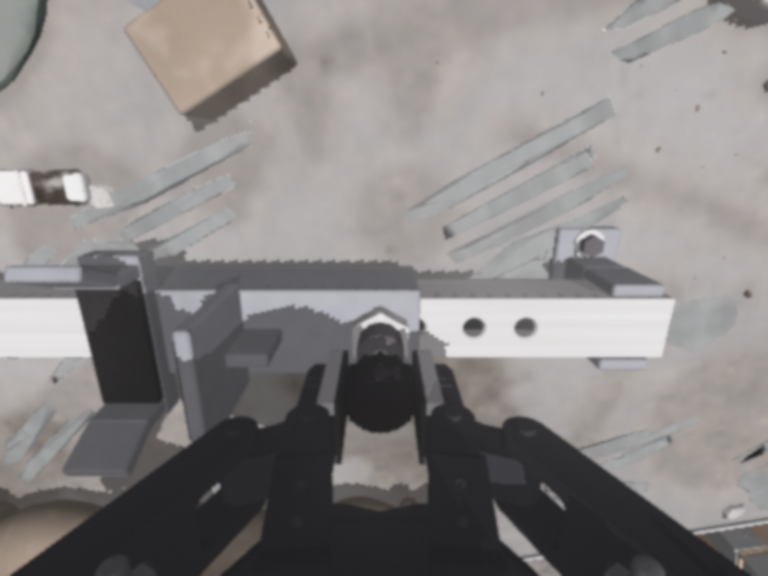

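The rest moves with the tool: the first hole is now going under the sleeve at (422,327). Continuing past it to about 41 mm.

Request:
play_rows(
  steps=[
    [[0.005, 0, 0], [0, 0, 0]],
    [[0.006, 0, 0], [0, 0, 0]],
    [[0.006, 0, 0], [0, 0, 0]],
    [[0.006, 0, 0], [0, 0, 0]],
    [[0.006, 0, 0], [0, 0, 0]],
    [[0.006, 0, 0], [0, 0, 0]],
    [[0.005, 0, 0], [0, 0, 0]],
    [[0, 0, 0], [0, 0, 0]],
    [[0, 0, 0], [0, 0, 0]],
  ],
)

```text
time_s: 6.95
eef_pos: [564.6, -267.3, 99.4]
ee_rot: [-0.001, -0.627, 0.779, 0.0]
force: [-5.8, -0.6, -9.5]
grip_width: 0.284
```

Request:
play_rows(
  steps=[
    [[0, 0.0009, 0.003], [0, 0, 0]],
    [[0, 0, 0.003], [0, 0, 0]],
    [[0, 0, 0], [0, 0, 0]],
  ],
)

```text
time_s: 7.25
eef_pos: [564.7, -266.7, 95.0]
ee_rot: [-0.0, -0.627, 0.779, -0.0]
force: [-2.8, -1.8, -7.7]
grip_width: 0.285
```

Request:
play_rows(
  steps=[
    [[0, 0, 0], [0, 0, 0]],
    [[0, 0, 0], [0, 0, 0]],
    [[0, 0, 0], [0, 0, 0]],
  ],
  grip=0.64,
)

```text
time_s: 7.55
eef_pos: [565.5, -266.5, 96.2]
ee_rot: [0.001, -0.627, 0.779, -0.001]
force: [-0.8, -0.4, -0.3]
grip_width: 0.362
```

Run:
```python
from look import *
s,W,im=look("w6")
```

```text
pos [ 565.5 -266.5   96.2] F [-0.8 -0.4 -0.3] grip 0.362 t 7.55
```

View pics/w6.png

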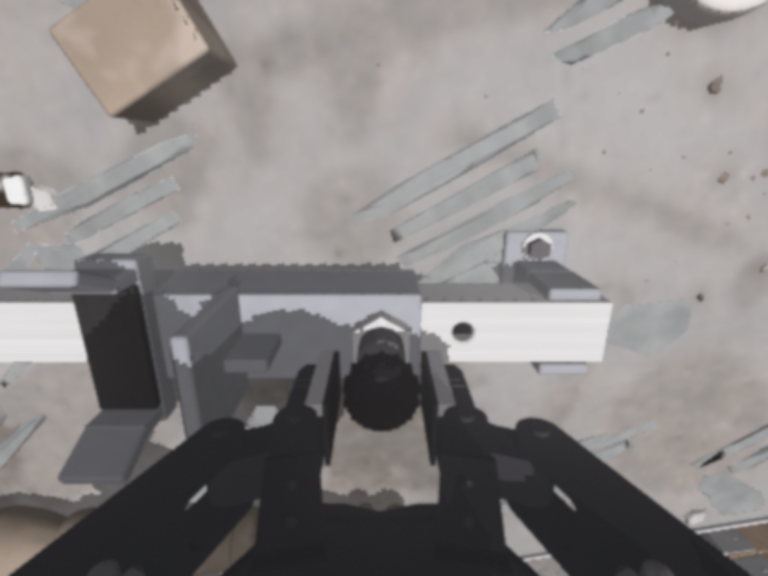

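Pads at (333,400) and (427,400) now stand just clear of the knob at (381,395). The pin rides on plain tube, with the last hole visible at (462,331). Pushing outward gently with the loose jaws.

Request:
play_rows(
  steps=[
    [[0.001, 0, 0.003], [0, 0, 0]],
    [[0.0015, 0, 0], [0, 0, 0]],
    [[0.0015, 0, 0], [0, 0, 0]],
    [[0.0015, 0, 0], [0, 0, 0]],
    [[0.0013, 0, 0], [0, 0, 0]],
    [[0.0013, 0, 0], [0, 0, 0]],
    [[0, 0, 0], [0, 0, 0]],
  ],
)

```text
time_s: 8.3
eef_pos: [563.4, -272.2, 92.8]
ee_rot: [0.0, -0.627, 0.779, 0.0]
force: [0.6, 2.4, -0.9]
grip_width: 0.361
```

Request:
play_rows(
  steps=[
    [[0.0012, 0, 0], [0, 0, 0]],
    [[0.0012, 0, 0], [0, 0, 0]],
    [[0.0012, 0, 0], [0, 0, 0]],
    [[0.0012, 0, 0], [0, 0, 0]],
    [[0, 0, 0], [0, 0, 0]],
  ],
)

```text
time_s: 8.8
eef_pos: [562.6, -275.9, 92.8]
ee_rot: [-0.0, -0.627, 0.779, -0.0]
force: [1.5, 1.9, -0.4]
grip_width: 0.357
```

Request:
play_rows(
  steps=[
    [[0.001, 0, 0], [0, 0, 0]],
    [[0.001, 0, 0], [0, 0, 0]],
    [[0.001, 0, 0], [0, 0, 0]],
    [[0.001, 0, 0], [0, 0, 0]],
    [[0, 0, 0], [0, 0, 0]],
  ],
)

```text
time_s: 9.3
eef_pos: [561.9, -278.9, 92.7]
ee_rot: [-0.0, -0.627, 0.779, -0.0]
force: [1.7, 2.1, -1.4]
grip_width: 0.363
```

Request:
play_rows(
  steps=[
    [[0.0008, 0, 0], [0, 0, 0]],
    [[0.0008, 0, 0], [0, 0, 0]],
    [[0.0008, 0, 0], [0, 0, 0]],
    [[0, 0, 0], [0, 0, 0]],
  ],
)

```text
time_s: 9.7
eef_pos: [561.5, -280.6, 92.8]
ee_rot: [-0.0, -0.627, 0.779, 0.0]
force: [0.3, 2.2, -0.9]
grip_width: 0.356
```

Request:
play_rows(
  steps=[
    [[0.0008, 0, 0], [0, 0, 0]],
    [[0.0008, 0, 0], [0, 0, 0]],
    [[0, 0, 0], [0, 0, 0]],
  ],
)

```text
time_s: 10.0
eef_pos: [561.3, -281.8, 93.0]
ee_rot: [-0.0, -0.627, 0.779, -0.0]
force: [0.5, 1.8, -0.8]
grip_width: 0.361
```

Request:
play_rows(
  steps=[
    [[0.0008, 0, 0], [0, 0, 0]],
    [[0.0008, 0, 0], [0, 0, 0]],
    [[0, 0, 0], [0, 0, 0]],
  ],
)

```text
time_s: 10.3
eef_pos: [561.1, -282.9, 92.9]
ee_rot: [-0.0, -0.627, 0.779, -0.0]
force: [0.1, 1.9, 0.5]
grip_width: 0.361
```

Request:
play_rows(
  steps=[
    [[0.0008, 0, 0], [0, 0, 0]],
    [[0.0008, 0, 0], [0, 0, 0]],
    [[0, 0, 0], [0, 0, 0]],
  ],
)

```text
time_s: 10.6
eef_pos: [560.9, -284.0, 92.9]
ee_rot: [0.0, -0.627, 0.779, -0.0]
force: [-1.4, 1.8, 0.9]
grip_width: 0.361
```

Run:
```python
from look import *
s,W,im=look("w7")
```

```text
pos [ 560.9 -284.    92.9] F [-1.4  1.8  0.9] grip 0.361 t 10.6
```

View pics/w7.png

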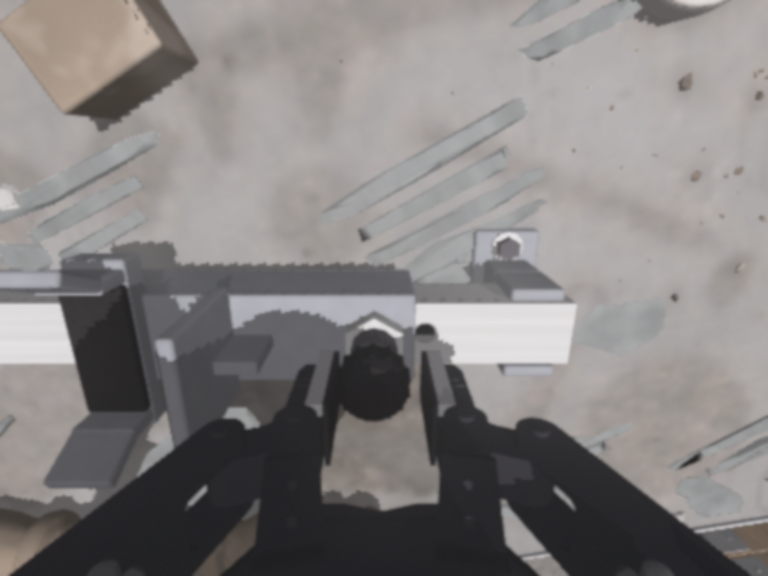

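The knob now appears lower (centre (374,385), about 70 px wide against 74 before), which suggests the pin has just dropped in. I'll confirm with small pushes.

Request:
play_rows(
  steps=[
    [[0.0008, 0, 0], [0, 0, 0]],
    [[0, 0, 0], [0, 0, 0]],
  ],
)

```text
time_s: 10.85
eef_pos: [560.8, -284.3, 92.9]
ee_rot: [0.0, -0.627, 0.779, 0.0]
force: [0.2, 3.2, 1.9]
grip_width: 0.363
```

Request:
play_rows(
  steps=[
    [[0.0008, 0, 0], [0, 0, 0]],
    [[0, 0, 0], [0, 0, 0]],
  ],
)

```text
time_s: 11.05
eef_pos: [560.7, -284.5, 92.9]
ee_rot: [0.0, -0.627, 0.779, 0.0]
force: [0.3, 6.0, 1.6]
grip_width: 0.36
```

Force is rising while the rest stands still, so the pin is home. Back off to centre, open, raise and look.

Request:
play_rows(
  steps=[
    [[-0.0025, 0, 0], [0, 0, 0]],
    [[-0.0025, 0, 0], [0, 0, 0]],
    [[0, 0, 0], [0, 0, 0]],
  ],
)

```text
time_s: 11.35
eef_pos: [561.4, -281.6, 92.8]
ee_rot: [-0.0, -0.627, 0.779, -0.0]
force: [0.9, -0.5, 0.1]
grip_width: 0.356
```

Request:
play_rows(
  steps=[
    [[0, 0, 0], [0, 0, 0]],
    [[0, 0, 0], [0, 0, 0]],
    [[0, 0, -0.02], [0, 0, 0]],
    [[0, 0, -0.02], [0, 0, 0]],
    [[0, 0, 0], [0, 0, 0]],
    [[0, 0, 0], [0, 0, 0]],
  ],
  grip=0.4,
)

```text
time_s: 11.95
eef_pos: [561.3, -281.5, 122.5]
ee_rot: [-0.0, -0.627, 0.779, 0.0]
force: [-0.3, -0.1, -0.2]
grip_width: 0.598
```

Run:
```python
from look import *
s,W,im=look("w8")
```

```text
pos [ 561.3 -281.5  122.5] F [-0.3 -0.1 -0.2] grip 0.598 t 11.95
```

View pics/w8.png

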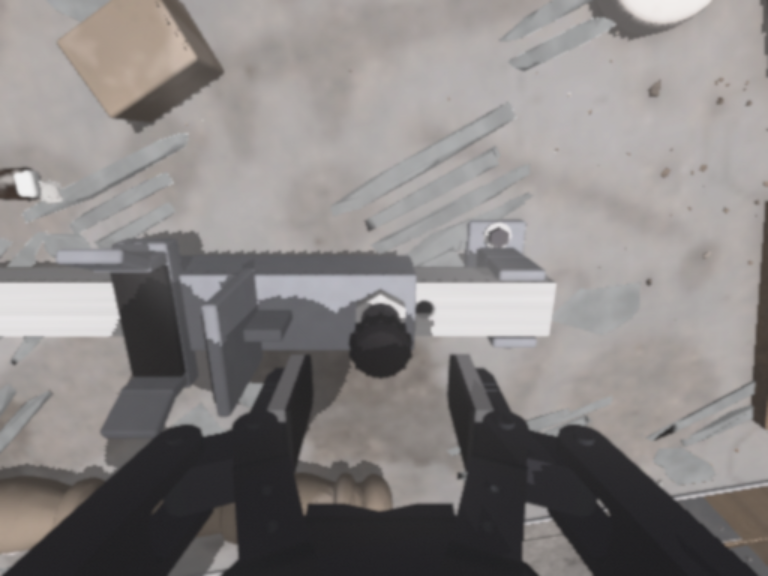

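At the same camera height as picture w2, the knob looks identical (top at 303, bottom at 378), so the pin is fully home. Only the last hole shows, at (424,307), so this is the second hole. The rest travelled about 55 mm. Next, measure the spindle and the stand.

Run:
```python
from rig import ctrl
from h import *
s=ctrl.sense()
plan(s["eef_pos"]+[0,0,60],s["ee_rot"],[450,-70,340],-102.4,8)
```

```text
dyaw -0.1 turn/row [0.01 0.   0.01] mm/row 35.8
[[[-0.0305, 0.0256, -0.0263], [0.0002, 0.0001, 0.0001]], [[-0.0305, 0.0256, -0.0263], [0.0002, 0.0001, 0.0001]], [[-0.0304, 0.0256, -0.0263], [0.0002, 0.0001, 0.0001]], [[-0.0304, 0.0256, -0.0263], [0.0002, 0.0001, 0.0001]], [[-0.0304, 0.0256, -0.0263], [0.0002, 0.0001, 0.0001]], [[-0.0304, 0.0256, -0.0263], [0.0002, 0.0001, 0.0001]], [[-0.0304, 0.0256, -0.0263], [0.0002, 0.0001, 0.0001]], [[-0.0304, 0.0256, -0.0263], [0.0002, 0.0001, 0.0001]]]
```

Request:
play_rows(
  steps=[
    [[0, 0, -0.04], [0, 0, 0]],
    [[0, 0, -0.04], [0, 0, 0]],
    [[-0.0304, 0.0256, -0.0263], [0, 0, 0]],
    [[-0.0304, 0.0256, -0.0263], [0, 0, 0]],
    [[-0.0304, 0.0256, -0.0263], [0, 0, 0]],
    [[-0.0304, 0.0256, -0.0263], [0, 0, 0]],
    [[-0.0304, 0.0256, -0.0263], [0, 0, 0]],
    [[-0.0304, 0.0256, -0.0263], [0, 0, 0]],
    [[-0.0304, 0.0256, -0.0263], [0, 0, 0]],
    [[-0.0304, 0.0256, -0.0263], [0, 0, 0]],
    [[0, 0, 0], [0, 0, 0]],
    [[0, 0, 0], [0, 0, 0]],
    [[0, 0, 0], [0, 0, 0]],
  ],
  grip=0.0,
)

```text
time_s: 13.3
eef_pos: [450.4, -71.0, 339.3]
ee_rot: [-0.001, -0.627, 0.779, 0.001]
force: [-0.2, 0.7, 0.3]
grip_width: 1.0
```

Run:
```python
from look import *
s,W,im=look("w9")
print(W, s["dq"].round(3))
for t,z in [("plunger",101),("rest_saddle",79),("rest_plate",100),("fixed_saddle",79),("fixed_plate",100),("spindle",0),("stand",0)]:
    for d in cams.tip_of("wrist",t)[:2]: print(t,round(d["p"],2),np.round(d["pixel"],1),unproj(W,d["pixel"],z).round(1))
np.save("w9.npy",{k:np.array(v) for k,v in W.items()},allow_pickle=True)
```

```text
pos [450.4 -71.  339.3] F [-0.2  0.7  0.3] grip 1.0 t 13.3
{'fx': 279.0764860171703, 'fy': 279.0764860171703, 'cx': 253.05321950289033, 'cy': 191.23684833075635, 'xyz': array([530.22718825, -89.19077977, 482.66712733]), 'attitude': array([-0.61869524,  0.10176468, -0.1264391 ,  0.76868284])} [-0.004  0.005 -0.004  0.001  0.003  0.002]
rest_saddle 0.9 [307.1  38.9] [ 584.5 -172.4   79. ]
rest_plate 0.77 [345.8  37.8] [ 572.8 -214.4  100. ]
rest_plate 0.2 [89.6 36.3] [641.1  90.5 100. ]
fixed_saddle 0.58 [89.3 36.4] [647.2 100.7  79. ]
fixed_plate 0.67 [42.  36.7] [653.1 147.3 100. ]
spindle 0.77 [259.1 154.7] [434.4 -79.    0. ]
spindle 0.41 [345.2  37.8] [ 584.1 -246.2   -0. ]
stand 0.66 [205.6  49.2] [614.7 -32.    0. ]
```

View pics/w9.png

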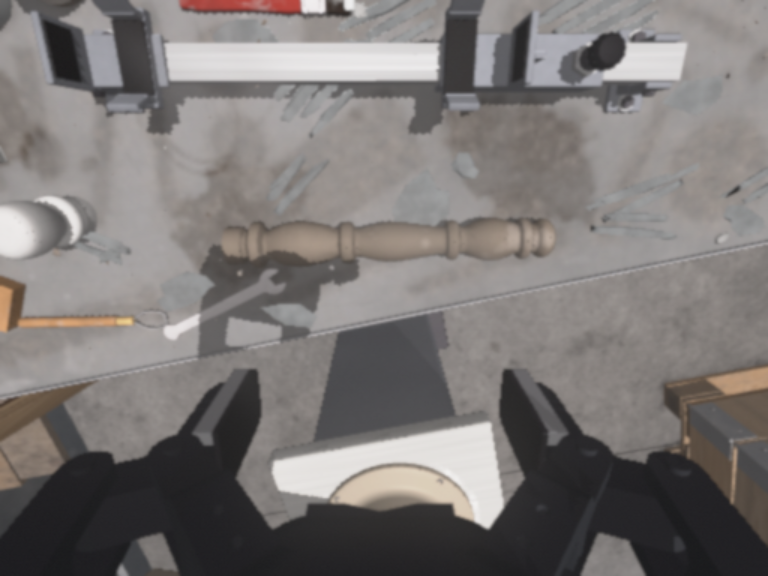

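Run:
```python
import cv2,numpy as np
from h import *
W=np.load("w9.npy",allow_pickle=True).item()
im=cv2.imread("pics/w9.png")
cv2.imwrite("pics/w9a.png",cv2.resize(im[205:275,205:570],None,fx=2.1,fy=2.1,interpolation=cv2.INTER_CUBIC))
cv2.imwrite("pics/w9b.png",cv2.resize(im[0:130,20:240],None,fx=3.5,fy=3.5,interpolation=cv2.INTER_CUBIC))
cv2.imwrite("pics/w9c.png",cv2.resize(im[0:130,420:700],None,fx=2.8,fy=2.8,interpolation=cv2.INTER_CUBIC))
g=cv2.cvtColor(im,cv2.COLOR_BGR2GRAY).astype(float)
# tube edges by max gradient
P=[[],[]]
for x in range(175,430,5):
    col=cv2.GaussianBlur(g[:, x-2:x+3].mean(1).reshape(-1,1),(1,5),0).ravel(); d=np.diff(col)
    a=30+np.argmax(d[30:55]); b=65+np.argmin(d[65:100])
    P[0].append((x,a+.5)); P[1].append((x,b+.5))
for p in P:
    p=np.array(p); k=np.polyfit(p[:,0],p[:,1],1); print(k, np.std(np.polyval(k,p[:,0])-p[:,1]))
    w=[unproj(W,((x+.5)/1.5-.5,(np.polyval(k,x)+.5)/1.5-.5),60) for x in (175,430)]; dd=w[0]-w[1]
    print(np.round(w,1), "yaw",np.degrees(np.arctan2(dd[1],dd[0])))
# spindle mask
hsv=cv2.cvtColor(im,cv2.COLOR_BGR2HSV); m=np.zeros(g.shape,np.uint8); roi=hsv[205:275,205:575]; b=im[205:275,205:575].astype(int)
mm=((b[:,:,2]-b[:,:,0])>16).astype(np.uint8); mm=cv2.morphologyEx(mm,cv2.MORPH_OPEN,np.ones((3,3)))
n,l,st,_=cv2.connectedComponentsWithStats(mm); i=1+np.argmax(st[1:,4]); ys,xs=np.nonzero(l==i); print(st[i]+[205,205,0,0,0])
mid=[(x,ys[xs==x].mean()) for x in range(xs.min()+4,xs.max()-4)]; mid=np.array(mid);k=np.polyfit(mid[:,0],mid[:,1],1)
pts=[]
for x in (xs.min()-.5,xs.max()+.5):
    px=((x+205+.5)/1.5-.5,(np.polyval(k,x)+205+.5)/1.5-.5); pts.append(unproj(W,px,25.5))
d=pts[0]-pts[1];print(np.round(pts,1),np.linalg.norm(d),"mid",(pts[0]+pts[1])/2,"yaw",np.degrees(np.arctan2(d[1],d[0])))
```

```text
[1.2721064e-17 4.2500000e+01] 3.4969570832625887e-15
[[ 654.1   70.3   60. ]
 [ 605.6 -151.4   60. ]] yaw 77.65948007837191
[1.29882695e-17 8.05000000e+01] 0.0
[[ 625.2   81.5   60. ]
 [ 575.4 -146.    60. ]] yaw 77.6595008622655
[  221   219   335    44 10052]
[[ 468.1  105.9   25.5]
 [ 393.7 -258.7   25.5]] 372.15500265991795 mid [430.8952648  -76.40076192  25.5       ] yaw 78.4736044691469
```

View pics/w9b.png

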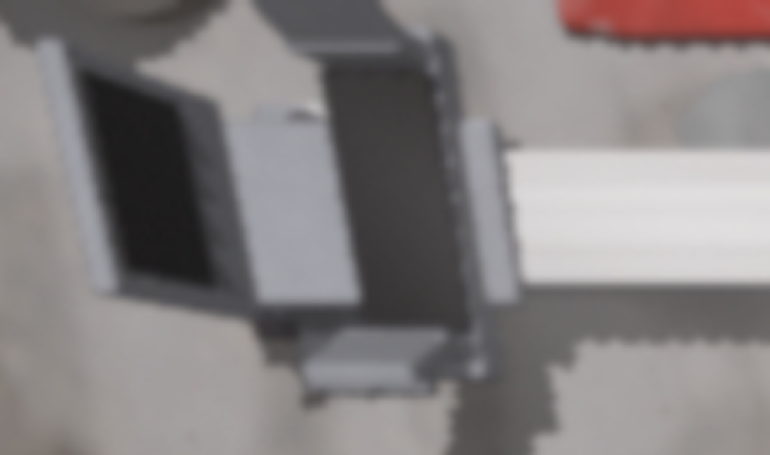

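View pics/w9c.png

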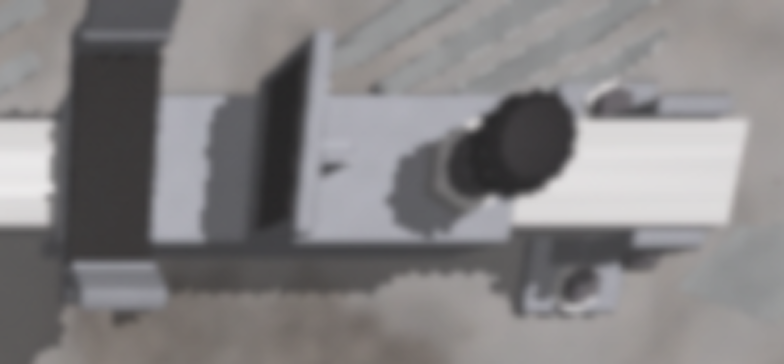

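View pics/w9a.png

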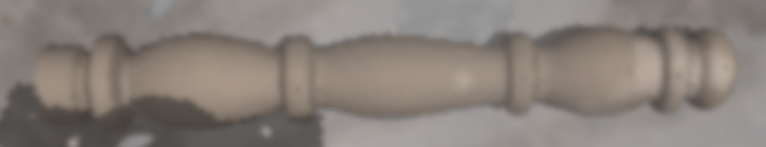

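The tube edges lie exactly along image rows, giving a stand yaw of 77.66°. The stand origin is about (615.5, −34.7), consistent across three estimates. The spindle, from (221,243) to (555,236) in the picture, has its middle near (431, −76.4) and a yaw of about 78.4°.

Run:
```python
from rig import ctrl
from h import *
s=ctrl.sense();print(s["joints"].round(2))
plan(s["eef_pos"],s["ee_rot"],[431,-76.4,140],-11.6,12)
```

```text
[-0.41  0.1   1.48 -0.    1.56  1.37]
dyaw 90.8 turn/row [ 0.    0.   -7.56] mm/row 16.8
[[[0.0011, 0.002, 0.0223], [0.0, 0.0, -0.1681]], [[0.0008, 0.0021, 0.0223], [0.0, 0.0, -0.1681]], [[0.0005, 0.0022, 0.0223], [0.0, 0.0, -0.1681]], [[0.0002, 0.0022, 0.0223], [0.0, 0.0, -0.1681]], [[-0.0, 0.0022, 0.0223], [0.0, 0.0, -0.1681]], [[-0.0003, 0.0022, 0.0223], [0.0, 0.0, -0.1681]], [[-0.0006, 0.0022, 0.0223], [0.0, 0.0, -0.1681]], [[-0.0009, 0.0021, 0.0223], [0.0, 0.0, -0.1681]], [[-0.0012, 0.0019, 0.0223], [0.0, 0.0, -0.1681]], [[-0.0014, 0.0017, 0.0223], [0.0, 0.0, -0.1681]], [[-0.0016, 0.0015, 0.0223], [0.0, 0.0, -0.1681]], [[-0.0018, 0.0013, 0.0223], [0.0, 0.0, -0.1681]]]
```

Request:
play_rows(
  steps=[
    [[0.0011, 0.002, 0.0223], [0, 0, -0.168]],
    [[0.0008, 0.0021, 0.0223], [0, 0, -0.168]],
    [[0.0005, 0.0022, 0.0223], [0, 0, -0.168]],
    [[0.0002, 0.0022, 0.0223], [0, 0, -0.168]],
    [[0, 0.0022, 0.0223], [0, 0, -0.168]],
    [[-0.0003, 0.0022, 0.0223], [0, 0, -0.168]],
    [[-0.0006, 0.0022, 0.0223], [0, 0, -0.168]],
    [[-0.0009, 0.0021, 0.0223], [0, 0, -0.168]],
    [[-0.0012, 0.0019, 0.0223], [0, 0, -0.168]],
    [[-0.0014, 0.0017, 0.0223], [0, 0, -0.168]],
    [[-0.0016, 0.0015, 0.0223], [0, 0, -0.168]],
    [[-0.0018, 0.0013, 0.0223], [0, 0, -0.168]],
    [[0, 0, 0], [0, 0, 0]],
    [[0, 0, 0], [0, 0, 0]],
    [[0, 0, 0], [0, 0, 0]],
  ],
)

```text
time_s: 15.2
eef_pos: [431.6, -76.4, 140.8]
ee_rot: [0.0, 0.995, -0.103, 0.001]
force: [0.3, 0.6, -0.2]
grip_width: 0.997
```

Run:
```python
from look import *
s,W,im=look("w10")
x=rot(s["ee_rot"]).apply([1,0,0]);print("yaw",np.degrees(np.arctan2(x[1],x[0])))
a=np.array([.2011,.9796,0]);m=np.array([431,-76.4,40])
for t in (-180,0,180): print(t,proj(W,m+a*t)*1.5)
for p in ([-25.5,0],[25.5,0]): print(proj(W,np.array([431,-76.4,28])+p[0]*np.array([.98,-.2,0]))*1.5)
for d in cams.tip_of("wrist","spindle")[:1]: print(d["p"],d["pixel"],unproj(W,d["pixel"],0).round(1))
```

```text
pos [431.6 -76.4 140.8] F [ 0.3  0.6 -0.2] grip 0.997 t 15.2
yaw -11.77005466822767
-180 [379.58304894 512.51300928]
0 [378.92939721 285.71253494]
180 [377.90009951 -71.42750409]
[339.21918032 279.95080798]
[418.6026032  279.63972692]
0.85 [252.1, 178.1] [430.6 -75.9   0. ]
```

View pics/w10.png

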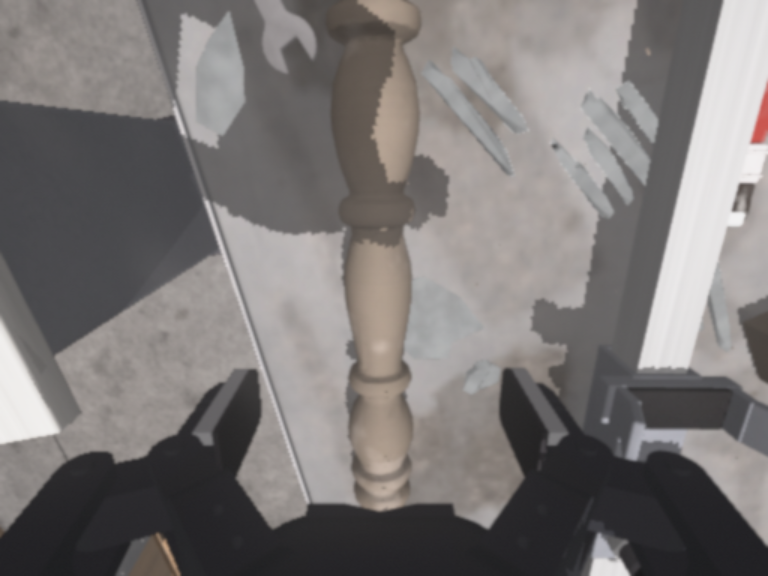

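The spindle is centred between the fingers, its axis at x≈378–381 as predicted and its end near (380,508). Descending to grasp.

Request:
play_rows(
  steps=[
    [[0, 0, 0.045], [0, 0, 0]],
    [[0, 0, 0.045], [0, 0, 0]],
    [[0, 0, 0.04], [0, 0, 0]],
    [[0, 0, 0.026], [0, 0, 0]],
    [[0, 0, 0.01], [0, 0, 0]],
    [[0, 0, 0.009], [0, 0, 0]],
    [[0, 0, 0], [0, 0, 0]],
    [[0, 0, 0], [0, 0, 0]],
  ],
)

```text
time_s: 16.1
eef_pos: [431.6, -76.4, 9.4]
ee_rot: [0.0, 0.995, -0.101, 0.001]
force: [-0.9, 0.2, -0.5]
grip_width: 1.004
```

Request:
play_rows(
  steps=[
    [[0, 0, 0], [0, 0, 0]],
    [[0, 0, 0], [0, 0, 0]],
    [[0, 0, 0], [0, 0, 0]],
    [[0, 0, 0], [0, 0, 0]],
    [[0, 0, 0], [0, 0, 0]],
    [[0, 0, 0], [0, 0, 0]],
  ],
  grip=1.0,
  squeeze=60,
)

```text
time_s: 16.7
eef_pos: [431.3, -76.3, 9.3]
ee_rot: [0.0, 0.995, -0.101, 0.0]
force: [-0.8, 0.5, 6.9]
grip_width: 0.592
```

Request:
play_rows(
  steps=[
    [[0, 0, -0.01], [0, 0, 0]],
    [[0, 0, -0.02], [0, 0, 0]],
    [[0, 0, -0.035], [0, 0, 0]],
    [[0, 0, -0.05], [0, 0, 0]],
    [[0, 0, -0.05], [0, 0, 0]],
    [[0, 0, -0.03], [0, 0, 0]],
    [[0, 0, -0.012], [0, 0, 0]],
    [[0, 0, 0], [0, 0, 0]],
    [[0, 0, 0], [0, 0, 0]],
  ],
)

```text
time_s: 17.6
eef_pos: [430.3, -75.9, 162.7]
ee_rot: [-0.0, 0.995, -0.101, -0.001]
force: [0.6, -0.8, -5.6]
grip_width: 0.593
```

Run:
```python
from look import *
s,W,im=look("w11")
x=rot(s["ee_rot"]).apply([1,0,0]);print("yaw",np.degrees(np.arctan2(x[1],x[0])))
plan(s["eef_pos"],s["ee_rot"],[615.5,-34.7,165],-12.34,8)
```

```text
pos [430.3 -75.9 162.7] F [ 0.6 -0.8 -5.6] grip 0.593 t 17.6
yaw -11.626309964588561
dyaw -0.7 turn/row [-0.    0.02  0.09] mm/row 23.7
[[[0.0288, -0.0129, -0.0004], [-0.0001, 0.0004, 0.002]], [[0.0288, -0.013, -0.0004], [-0.0001, 0.0004, 0.002]], [[0.0288, -0.013, -0.0004], [-0.0001, 0.0004, 0.002]], [[0.0288, -0.0131, -0.0004], [-0.0001, 0.0004, 0.002]], [[0.0288, -0.0131, -0.0004], [-0.0001, 0.0004, 0.002]], [[0.0287, -0.0132, -0.0004], [-0.0001, 0.0004, 0.002]], [[0.0287, -0.0132, -0.0004], [-0.0001, 0.0004, 0.002]], [[0.0287, -0.0133, -0.0004], [-0.0001, 0.0004, 0.002]]]
```

View pics/w11.png

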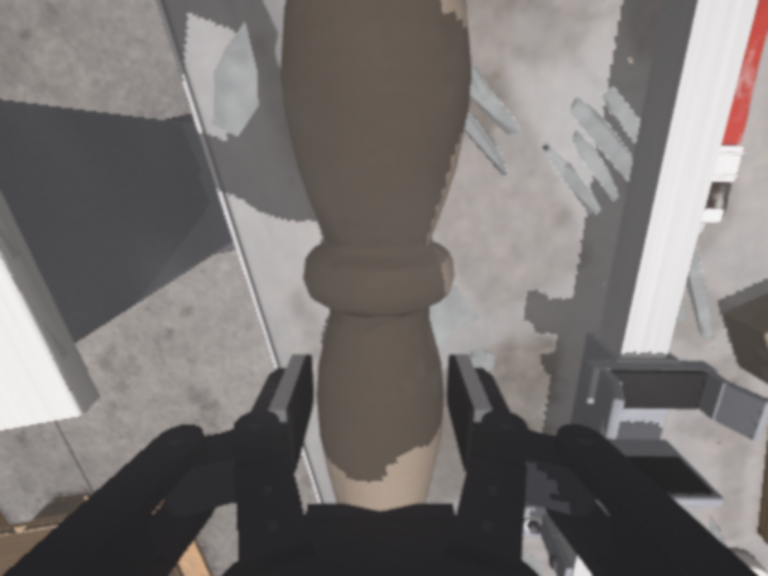

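Spindle held straight in the jaws, its axis at x≈378 throughout. Carrying it over the stand.

Request:
play_rows(
  steps=[
    [[0.015, -0.0065, 0], [0, 0, 0.002]],
    [[0.028, -0.013, 0], [0, 0, 0.002]],
    [[0.0288, -0.0131, 0], [0, 0, 0.002]],
    [[0.0288, -0.0131, 0], [0, 0, 0.002]],
    [[0.0288, -0.0131, 0], [0, 0, 0.002]],
    [[0.0288, -0.0132, 0], [0, 0, 0.002]],
    [[0.0288, -0.0132, 0], [0, 0, 0.002]],
    [[0.0288, -0.0132, 0], [0, 0, 0.002]],
    [[0.014, -0.0065, 0], [0, 0, 0]],
    [[0, 0, 0], [0, 0, 0]],
    [[0, 0, 0], [0, 0, 0]],
    [[0, 0, 0], [0, 0, 0]],
  ],
)

```text
time_s: 18.85
eef_pos: [615.2, -35.1, 163.3]
ee_rot: [-0.0, 0.994, -0.108, -0.001]
force: [-0.3, 0.1, -5.3]
grip_width: 0.596
```

Run:
```python
from look import *
s,W,im=look("w12")
x=rot(s["ee_rot"]).apply([1,0,0]);print("yaw",np.degrees(np.arctan2(x[1],x[0])))
_,S,i2=look("s12","scene"); cv2.imwrite("pics/s12z.png",cv2.resize(i2[90:240,170:370],None,fx=4,fy=4,interpolation=cv2.INTER_CUBIC))
_,T,i3=look("t12","top"); cv2.imwrite("pics/t12z.png",cv2.resize(i3[130:230,215:425],None,fx=3.8,fy=3.8,interpolation=cv2.INTER_CUBIC))
a=np.array([.2137,.9769,0]);o=np.array([615.5,-34.7,0])
for n,t,z in [("fsad",140,79),("rsad",-140,79),("fpl",185,118),("rpl",-185,118)]:
    print(n,"S",((proj(S,o+a*t+[0,0,z])-[170,90])*4).round(),"T",((proj(T,o+a*t+[0,0,z])-[215,130])*3.8).round())
```

```text
pos [615.2 -35.1 163.3] F [-0.3  0.1 -5.3] grip 0.596 t 18.85
yaw -12.357898737383186
pos [615.4 -35.2 163.6] F [ 0.2 -0.6 -5.3] grip 0.593 t 18.9
pos [615.5 -35.2 163.9] F [ 1.   0.8 -4.6] grip 0.597 t 18.95
fsad S [223. 367.] T [133. 144.]
rsad S [465. 258.] T [484. 216.]
fpl S [175. 340.] T [ 76. 120.]
rpl S [501. 202.] T [556. 219.]
```

View pics/w12.png

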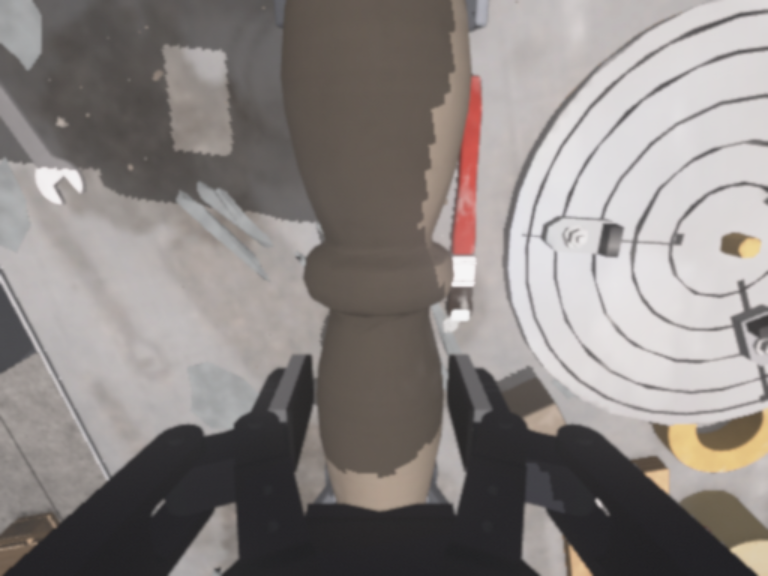

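View pics/s12z.png

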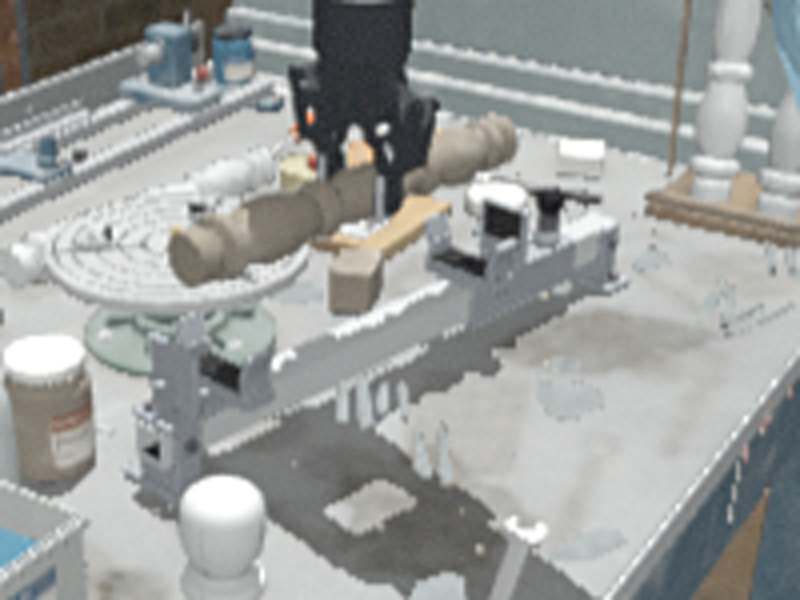

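View pics/t12z.png

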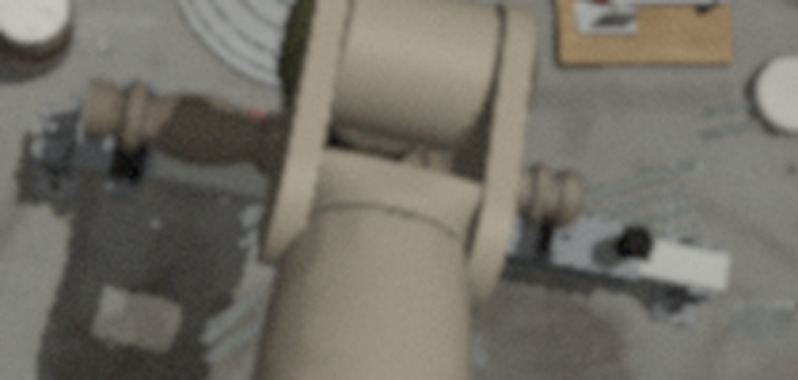

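The wrist view shows the fixed saddle's cheeks at (281,10) and (479,10), symmetric about the spindle axis. In the scene view the spindle hangs above the stand between the plates. Checking how well it is centred lengthwise.

Run:
```python
from look import *
S=cams.camera_info("scene");T=cams.camera_info("top");s=ctrl.sense();p=s["eef_pos"]
a=np.array([.2137,.9769,0])
for z in (170,180,195):
  for t in (180,-180):
    q=np.array([p[0],p[1],z])+a*t; print(z,t,"S",((proj(S,q)-[170,90])*4).round(),"T",((proj(T,q)-[215,130])*3.8).round())
o=np.array([615.5,-34.7,0])
for t,z in ((185,118),(189,118),(-185,118),(-253,111)):print(t,"T",((proj(T,o+a*t+[0,0,z])-[215,130])*3.8).round(),"S",((proj(S,o+a*t+[0,0,z])-[170,90])*4).round())
```

```text
170 180 S [177. 272.] T [ 83. 105.]
170 -180 S [502. 147.] T [572. 205.]
180 180 S [177. 259.] T [ 84. 101.]
180 -180 S [502. 135.] T [577. 203.]
195 180 S [176. 239.] T [84. 96.]
195 -180 S [503. 118.] T [584. 199.]
185 T [ 76. 120.] S [175. 340.]
189 T [ 70. 119.] S [170. 342.]
-185 T [556. 219.] S [501. 202.]
-253 T [640. 238.] S [548. 189.]
```

Request:
play_rows(
  steps=[
    [[0, 0, 0.02], [0, 0, 0]],
    [[0, 0, 0.02], [0, 0, 0]],
    [[0, 0, 0.01], [0, 0, 0]],
    [[0, 0, 0], [0, 0, 0]],
    [[0, 0, 0], [0, 0, 0]],
  ],
)

```text
time_s: 19.5
eef_pos: [616.2, -35.1, 127.1]
ee_rot: [0.0, 0.994, -0.108, 0.0]
force: [-0.2, 0.7, -4.7]
grip_width: 0.591
```

Run:
```python
from look import *
_,S,i2=look("s13","scene"); cv2.imwrite("pics/s13z.png",cv2.resize(i2[110:210,200:310],None,fx=7,fy=5.9,interpolation=cv2.INTER_CUBIC))
```

```text
pos [616.2 -35.1 127.1] F [-0.2  0.7 -4.7] grip 0.591 t 19.5
```

View pics/s13z.png

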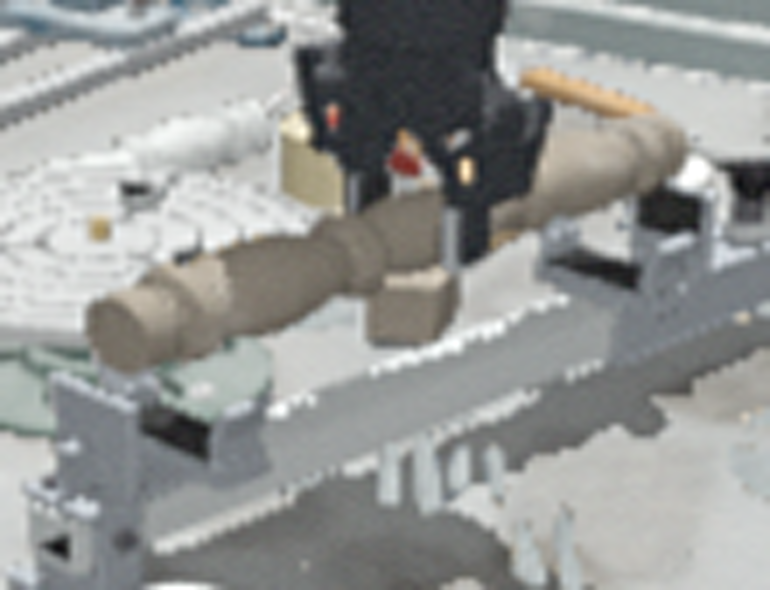

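Request:
play_rows(
  steps=[
    [[-0.001, 0, 0.01], [0, 0, 0]],
    [[0, 0, 0.012], [0, 0, 0]],
    [[0, 0, 0.01], [0, 0, 0]],
    [[0, 0, 0.006], [0, 0, 0]],
    [[0, 0, 0], [0, 0, 0]],
    [[0, 0, 0], [0, 0, 0]],
  ],
)

```text
time_s: 20.15
eef_pos: [615.4, -34.9, 98.0]
ee_rot: [0.0, 0.994, -0.107, 0.0]
force: [0.2, -0.8, -4.8]
grip_width: 0.596
```

Run:
```python
from look import *
s,W,im=look("w14")
_,S,i2=look("s14","scene"); cv2.imwrite("pics/s14z.png",cv2.resize(i2[110:210,200:310],None,fx=7,fy=5.9,interpolation=cv2.INTER_CUBIC))
```

```text
pos [615.4 -34.9  98. ] F [ 0.2 -0.8 -4.8] grip 0.596 t 20.15
pos [615.4 -34.9  98.2] F [ 0.4 -0.  -5. ] grip 0.597 t 20.2
```

View pics/s14z.png

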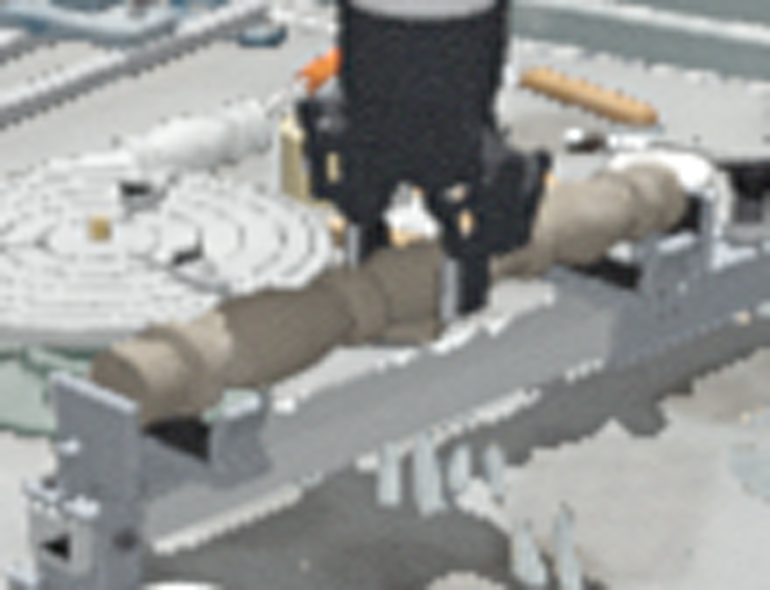

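View pics/w14.png

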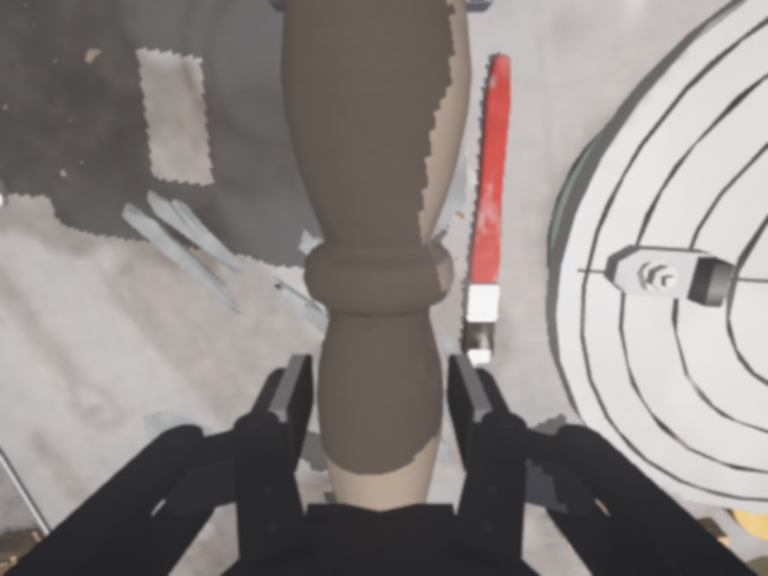

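The spindle sits inside the cheeks and between the plates, with the force still just its weight. Lowering slowly.

Request:
play_rows(
  steps=[
    [[0, 0, 0.003], [0, 0, 0]],
    [[0, 0, 0.003], [0, 0, 0]],
    [[0, 0, 0.0025], [0, 0, 0]],
    [[0, 0, 0.001], [0, 0, 0]],
    [[0, 0, 0], [0, 0, 0]],
  ],
)

```text
time_s: 20.75
eef_pos: [615.2, -34.8, 90.6]
ee_rot: [-0.0, 0.994, -0.108, -0.0]
force: [-0.6, -0.3, -5.5]
grip_width: 0.592
```

Request:
play_rows(
  steps=[
    [[0, 0, 0.001], [0, 0, 0]],
    [[0, 0, 0.001], [0, 0, 0]],
    [[0, 0, 0], [0, 0, 0]],
  ],
)

```text
time_s: 21.05
eef_pos: [615.2, -34.9, 89.2]
ee_rot: [-0.0, 0.994, -0.108, -0.0]
force: [-0.1, 0.3, -5.6]
grip_width: 0.594
```

Request:
play_rows(
  steps=[
    [[0, 0, 0.001], [0, 0, 0]],
    [[0, 0, 0], [0, 0, 0]],
  ],
)

```text
time_s: 21.25
eef_pos: [615.2, -34.8, 88.5]
ee_rot: [-0.0, 0.994, -0.108, -0.0]
force: [-0.0, -0.5, -5.1]
grip_width: 0.594
```

Request:
play_rows(
  steps=[
    [[0, 0, 0.0008], [0, 0, 0]],
    [[0, 0, 0], [0, 0, 0]],
  ],
)

```text
time_s: 21.45
eef_pos: [615.3, -34.9, 88.3]
ee_rot: [0.0, 0.994, -0.108, 0.0]
force: [-0.9, -0.8, -1.0]
grip_width: 0.59
```

Request:
play_rows(
  steps=[
    [[0, 0, 0.0004], [0, 0, 0]],
    [[0, 0, 0], [0, 0, 0]],
  ],
)

```text
time_s: 21.65
eef_pos: [615.3, -34.9, 88.3]
ee_rot: [0.0, 0.994, -0.108, 0.0]
force: [-4.9, 0.5, 3.2]
grip_width: 0.594
```

Request:
play_rows(
  steps=[
    [[0, 0, 0], [0, 0, 0]],
    [[0, 0, 0], [0, 0, 0]],
    [[0, 0, 0], [0, 0, 0]],
    [[0, 0, 0], [0, 0, 0]],
    [[0, 0, 0], [0, 0, 0]],
  ],
  grip=0.0,
)

```text
time_s: 22.15
eef_pos: [615.3, -34.9, 87.7]
ee_rot: [-0.0, 0.994, -0.108, 0.0]
force: [0.2, 0.1, 0.3]
grip_width: 1.0
```

Run:
```python
from look import *
s,W,im=look("w15")
_,S,i2=look("s15","scene"); cv2.imwrite("pics/s15z.png",cv2.resize(i2[110:210,200:310],None,fx=7,fy=5.9,interpolation=cv2.INTER_CUBIC))
```

```text
pos [615.3 -34.9  87.7] F [0.2 0.1 0.3] grip 1.0 t 22.15
pos [615.3 -34.9  87.7] F [-0.4  0.7  0.4] grip 1.003 t 22.2
```

View pics/w15.png

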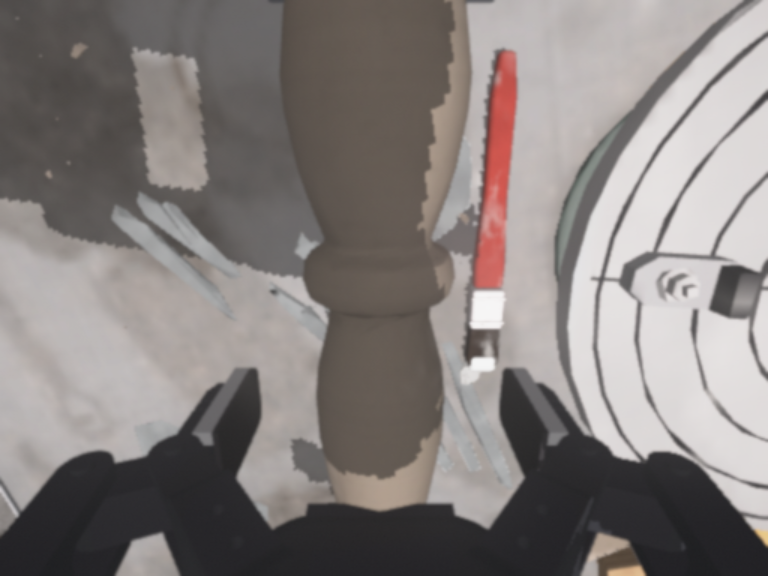

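View pics/s15z.png

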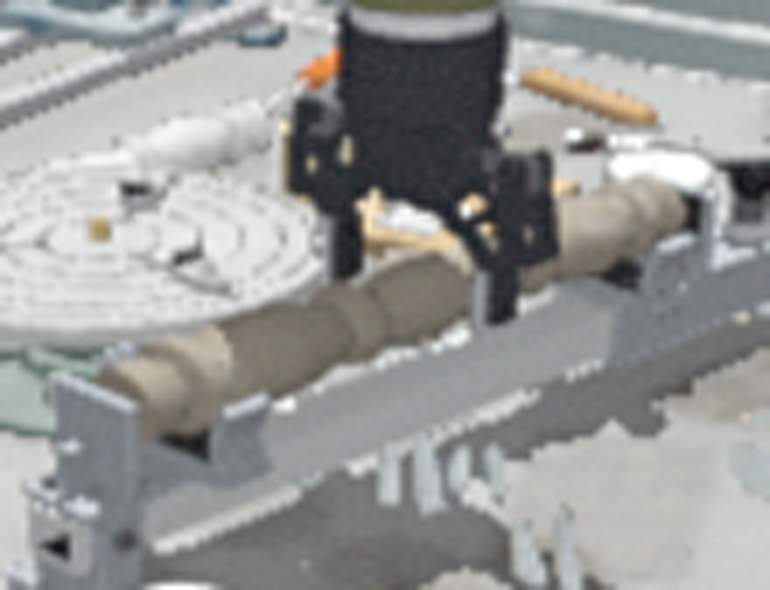

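The spindle is seated and the jaws are open on both sides. Retreating straight up, then a last look.

Request:
play_rows(
  steps=[
    [[0, 0, -0.015], [0, 0, 0]],
    [[0, 0, -0.03], [0, 0, 0]],
    [[0, 0, -0.05], [0, 0, 0]],
    [[0, 0, -0.06], [0, 0, 0]],
    [[-0.02, 0, -0.06], [0, 0, 0]],
    [[-0.05, 0, -0.04], [0, 0, 0]],
    [[-0.05, 0, -0.02], [0, 0, 0]],
    [[-0.05, 0, 0], [0, 0, 0]],
    [[0, 0, 0], [0, 0, 0]],
    [[0, 0, 0], [0, 0, 0]],
    [[0, 0, 0], [0, 0, 0]],
  ],
)

```text
time_s: 23.35
eef_pos: [491.4, -7.9, 294.2]
ee_rot: [0.0, 0.994, -0.108, 0.0]
force: [-0.2, -0.2, -0.7]
grip_width: 1.001
```

Run:
```python
from look import *
s,W,im=look("w16")
_,S,i2=look("s16","scene"); cv2.imwrite("pics/s16z.png",cv2.resize(i2[90:240,170:370],None,fx=4,fy=4,interpolation=cv2.INTER_CUBIC))
```

```text
pos [491.4  -7.9 294.2] F [-0.2 -0.2 -0.7] grip 1.001 t 23.35
pos [491.4  -7.9 293.9] F [ 0.5  0.7 -0.2] grip 0.999 t 23.4
```

View pics/w16.png

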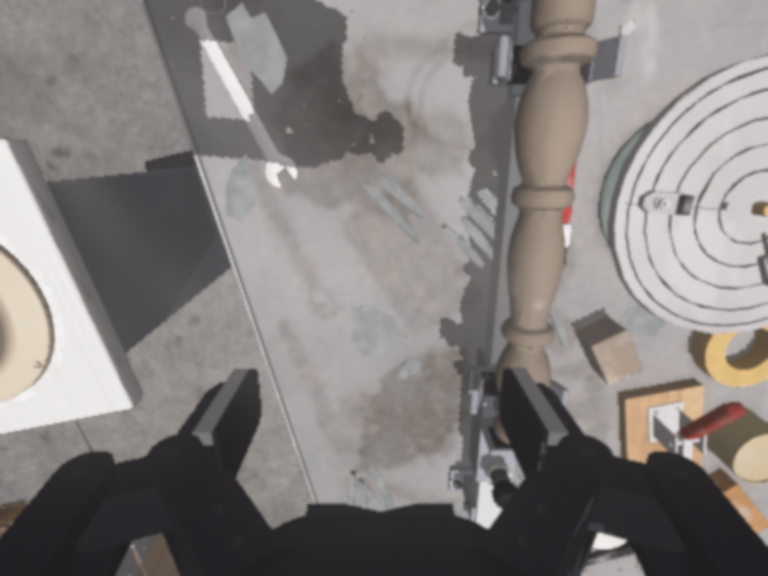

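View pics/s16z.png

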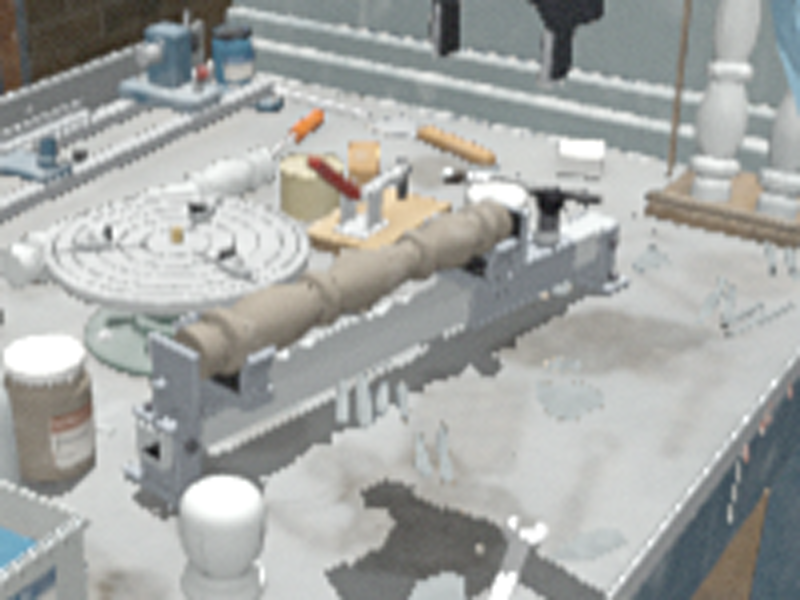

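The spindle lies level in both saddles: between the cheeks at (558,60) in the wrist view, and between the plates at (178,350) and (515,225) in the scene view. The robot is well clear. Handing in.

Run:
```python
from rig import ctrl
print(ctrl.finish_job())
```

```text
the job is handed in; nothing more can be done
None
```

I moved the rest out two holes, laid the spindle in both saddles, and handed the job in at about 23.4 s of the 61 s allowed.

- **Moving the rest:** I lifted the plunger about 13 mm and slid the rest past the first hole with the pin up. Then I let the pin ride on the tube and pushed the knob with loose jaws at about 2–3 N until it dropped in.
- **Check that the pin is home:** After the drop, a push of up to 6 N no longer moved the rest. From the same camera height the knob looked just as it did at the start, with one hole left uncovered. The rest had moved about 55 mm, the upper end of the range given for the second hole.
- **Laying the spindle:** I gripped it across the middle and lowered it in small steps until the saddles took its weight, with about 3 N of extra push. Then I opened the jaws and lifted straight away.
- **Last checks:** The scene and wrist pictures show the spindle level in both saddles and between the end plates, and the robot clear. The things visible in those pictures lie where they were. I did not check the loop tool and packing block at the left again.
- **One disagreement:** The top camera put the knob about 3 mm from where I worked it out. The scene camera agreed with my figure, and the spindle has about 5 mm of room at each end.

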